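# Snap the spring clip into the spindle groove

### The job

Pick up the loose spring clip by its orange handle and push it sideways, open end first, into the groove just above the blue mixer wheel until it snaps fully home round the spindle, then let go. The wheel sits at an unknown height, so feel for its face and work gently: press and push only as hard as the clip needs (about 7 N; 20 N would damage it), and leave everything else where it stands.

Things in the scene. Friction and masses are not known exactly. Their poses are not given: they have to be found in the camera images.
- clip: Loose spring clip of bright 5 mm wire, open C shape, 0.09 kg, lying flat. Origin: centre of the C, on the underside. +x: out of the open mouth (push direction), -x: to the handle, z up. Wire radius from the origin 11.3 mm inside, 16.3 mm outside; jaw gap at rest 16 mm; flared ends reach 21 mm in +x and 20.5 mm to each side.
- clip_handle (a point): Centre of the clip's upright orange handle fin, at underside height, 43 mm from the clip's origin along -x. The fin is 26 mm long (clip x), 10 mm thick (clip y), its top 38 mm above the underside. A bar 10 mm wide and 5 mm high joins it to the C.
- clip_jaw_left (a joint): Opening angle of the clip's +y jaw, rad: 0 at rest (closed), about 0.13 when the neck passes, sprung shut. The hinge is at the back of the C.
- clip_jaw_right (a joint): Same for the -y jaw.
- stand: Fixed mixer stand: white 130 x 120 x 20 mm base, steel column, horizontal blue wheel (diameter 120 mm, 10 mm thick) on a spindle. Origin: centre of the base's underside; z up. Above the wheel's face the spindle has a neck 22 mm in diameter and 6.5 mm high (the groove), under a steel head 32 mm in diameter and 10 mm high.
- spindle_axis (a point): Point on the vertical spindle axis, on top of the stand's base, 20 mm above the table. The spindle is height-adjusted: the wheel's face (the groove's lower side) stands anywhere from 42 to 78 mm above this point, and this is not measured. The clip slides in flat on the face from any side; snapping takes about 7 N, then it stops dead.
- reagent: Brown bottle with red cap, 60 mm wide, 111 mm high, bystander. Origin under its centre.
- standard: Brown bottle with black cap, 48 mm wide, 91 mm high, bystander. Origin under its centre.
- timer: White lab timer, 62 x 62 x 20 mm, bystander. Origin under its centre.
- notebook: Green notebook, 148 x 106 x 12 mm, bystander. Origin under its centre.
- spanner: Small steel spanner lying flat, 19 x 128 x 5 mm, bystander. Origin under its centre.
There are look-alikes about, which are no part of the job. There is more than one size of the stand; the job needs the larger.

How it is judged:
On the way, in this order (a step that is already met when the one before it is completed fails the run):
1. the clip is lifted off the table (height (world z) of clip above 0.05 m), for 0.1 s.
2. the clip's jaws are pushed open by the spindle neck (value of joint any of clip_jaw_left, clip_jaw_right above 0.05 rad and horizontal distance between clip and spindle_axis below 0.02 m and z of clip in the frame of spindle_axis between 0.039 and 0.081 m).
At the end, for the whole second after the job is handed in: The clip lies flat (within 0.12 rad) in the spindle groove, on the wheel and under the head, its centre within 2.5 mm of the spindle axis, 40 to 81 mm above the base's top, both jaws sprung shut (below 0.04 rad), at rest and released (horizontal distance between clip and spindle_axis below 0.0025 m and z of clip in the frame of spindle_axis between 0.04 and 0.081 m and angle between clip's own z axis and vertical below 0.12 rad and value of joint each of clip_jaw_left, clip_jaw_right below 0.04 rad and contact force between the fingers and clip below 0.1 N and linear speed of clip below 0.02 m/s); the robot touches nothing.
It fails at once if the clip is forced: over 25 N of contact force, summed over all contacts, between the clip and the stand (contact force between clip and stand above 25 N).
It fails at once if the robot leans on the stand with more than 20 N (contact force between the arm and stand above 20 N).
It fails at once if a bystander (bottle, timer, notebook or spanner) is moved by more than 20 mm (distance of any of reagent, standard, timer, notebook, spanner from where it was at the start of the episode above 0.02 m).
It also fails if it takes over 61 s, if anything falls off the work surface, if the arm or the gripper's body presses on something with over 40 N, if the wrist force passes 120 N, or if a joint passes its speed limit or range.

### The arm

A 6-joint arm with a two-finger parallel gripper is mounted at the origin on a cart in front of the work surface, level with it; the furniture and walls round the work are solid. World frame = base frame: x ahead of the robot, y to its left, z up, the work surface at z = 0. Lengths are in m, angles in rad, forces in N, time in s.
With the tool pointing down it reaches from about 0.325 to 0.775 m from the base axis. Payload 5.5 kg.
Tool frame: the origin (TCP) lies on the centre line of the jaws, within the pads' length; the fingertips stand 11 mm ahead of it and the grasp point (between the pads) lies 8 mm behind it; z points along the fingers, y is the line along which they close (so a half turn about z gives the same grasp; the last joint's range is limited). The gripper opens to 85 mm and grips with 20 to 120 N. Pads are 22 mm wide; open, the fingers measure 114 mm over their backs; the gripper's body (76 mm by 85 mm) begins 54 mm behind the grasp point. The pads swing forward as they close: fully open they stand 13 mm farther back than shut.
Start: joints at [-1.283, 0.091, 1.231, -0, 1.82, -0.057], TCP at [0.203, -0.565, 0.242] pointing down, gripper open.
Joint ranges: [-2.87, 2.87], [-0.86, 2.18], [0.17, 2.46], [-1.51, 4.65], [0.06, 2.69], [-2.65, 2.65]. Speed limits (rad/s): [2.57, 2.57, 3.01, 3.14, 3.14, 3.14].

### API

Orientations are given as a rotation vector (axis times angle).
In Python, from workcell import env gives the robot as it stands. The module is installed in compiled form; this text tells all that it offers.
- The arm moves only by the tool drive_tool, never from a script. Its argument "series" is a list of rows, each an object with "dp": the shift along the tool's x, y, z in units of 25 mm (1.0 is 25 mm), a list of three; "rot": the turn, a rotation vector about the tool's x, y, z in units of 5 degrees (1.0 is 5 degrees), a list of three. A call has 1 to 12 rows; each row shifts and turns the commanded pose from where the row before left it, along the tool's axes as they then stand; what a row does not reach is not made up. A row lasts 1/10 s, in which the tool goes at most 50 mm and 8.59 degrees, less where a joint would pass 70% of its speed; a pose out of reach is approached as far as the arm can. A call is refused whole if a number of a shift passes 1 or a number of a turn 1, either way. A call with a gripper value outside its range is refused whole. "fingers" is the opening, from 0 (shut) to 1 (fully open), set as the call begins (left out, the last holds). The fingers move at their own pace and stop on an object; "squeeze" is the grip in N (left out, the last holds). Time passes only in rows, so rows that do not move let the fingers close. It gives the time, the measured TCP pose, the force, the opening and the grip force at its end, in the units of the state.
- env.get_obs(): the state, without advancing time (a new reading comes with each control period).
- env.camera(name): name is "scene" or "top" or "wrist"; returns the picture (480x640x3 uint8, blue, green, red); there is no depth.
- env.camera_info(name): a dict with "vfov" (degrees; the focal length in pixels is half the picture's height over the tangent of half this angle, whatever the lens; pixels are square), "cx", "cy" (the principal point, pixels), "R" (3x3) and "t" (3): a world point X has camera coordinates R X + t. Camera axes: x right, y down, z forward; pixel columns grow to the right and rows downward; lengths in m; the calibration is good to about 2 mm. A picture is of the moment at which its call begins: read the wrist's pose just before it. camera_info takes no time and is no camera call; for the wrist camera it gives the pose at the moment of the call.
- env.finish_job(): hands the job in; it is judged then, once.
The state is a dict: "time_s": time; "joint_pos": joint angles; "dq": joint speeds; "joint_torque": joint torques, N m; "tcp_pos": TCP position; "tcp_rot": TCP orientation; "ft_force": force on the tool from outside, world axes, zero at the start; "ft_torque": the same for the moment, N m; "width": opening from 0.0 (shut) to 1.0 (fully open); "grip_force": force on a finger pad.
Only numpy, scipy, OpenCV 4.12 (cv2) and the standard library are available. Lean on these libraries where they do the work, as an engineer would, in place of code of your own. Each camera call takes 0.05 s, during which the arm holds its last target. There are 200 camera calls.

## Working session

There is one attempt and no reset: what is moved stays moved. The work goes in short steps, Python scripts to look and compute and a tool call to move; the robot and the scene stay as the last step left them, time stands still between calls to the robot, and variables do not carry over. Pictures are saved under pics/ and viewed, at most 10 in all, crops included, and the job is handed in when it is done.

Besides the shell and the picture viewer there is one more tool, called after ">>>" as name(argument=value, ...) on one line, values as JSON. drive_tool: Moves the arm, as the interface text tells. Its arguments: {"type":"object","properties":{"series":{"type":"array","items":{"type":"object","properties":{"dp":{"type":"array","items":{"type":"number"}},"rot":{"type":"array","items":{"type":"number"}}}}},"fingers":{"type":"number"},"squeeze":{"type":"number"}},"required":["series"]}

```bash
mkdir -p pics; python3 - <<'E'
from workcell import env
import cv2,numpy as np
for n in("scene","top"):
    i=env.camera_info(n);print(n,i)
    cv2.imwrite(f"pics/{n}0.png",env.camera(n))
o=env.get_obs();print(o)
E
```

```text
scene {'vfov': 54.62859469967682, 'cx': 320.1285261769147, 'cy': 242.10559599549794, 'R': array([[ 0.89224556, -0.45135394,  0.01332233],
       [-0.2718812 , -0.56054849, -0.78221864],
       [ 0.36052528,  0.69430902, -0.62286155]]), 't': array([-0.49275502,  0.20134525,  1.33756644])}
top {'vfov': 49.52656329157915, 'cx': 311.2574788169762, 'cy': 247.18567562359416, 'R': array([[-1.31983210e-04, -9.99997824e-01,  2.08213733e-03],
       [-9.90767262e-01, -1.51518605e-04, -1.35573631e-01],
       [ 1.35573651e-01, -2.08080695e-03, -9.90765086e-01]]), 't': array([0.00229056, 0.54995658, 1.40660034])}
{'time_s': 0.1, 'joint_pos': array([-1.28270148e+00,  9.18045904e-02,  1.23177463e+00,  1.06105182e-05,
        1.81982001e+00, -5.67327457e-02]), 'dq': array([ 0.00041468, -0.00226188, -0.00187104,  0.00084363, -0.00111419,
       -0.0004438 ]), 'joint_torque': array([ 2.32894236e-03, -4.60216069e+01, -4.19218576e+01, -4.93890377e-05,
        1.06282899e-02,  1.33610405e-05]), 'tcp_pos': array([ 0.20273525, -0.56445539,  0.24124617]), 'tcp_rot': array([-3.09324413e+00, -5.38670274e-01,  3.11317205e-04]), 'ft_force': array([-0.91743022, -0.11817849, -0.04023515]), 'ft_torque': array([-0.00351475,  0.04458724, -0.00390252]), 'grip_force': 0.0, 'width': 0.9997106568925173}
```

View pics/scene0.png

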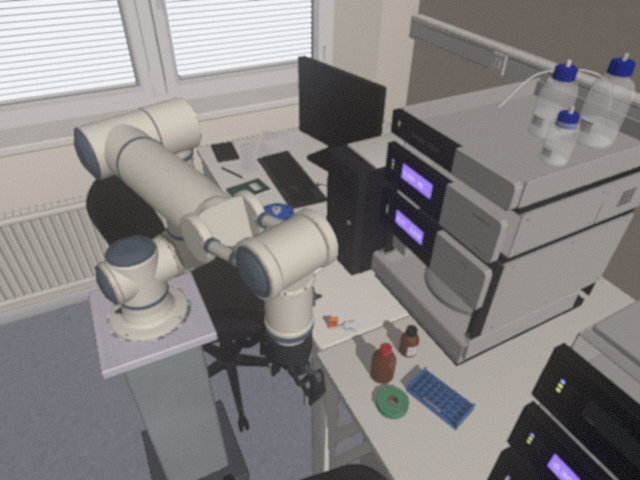

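View pics/top0.png

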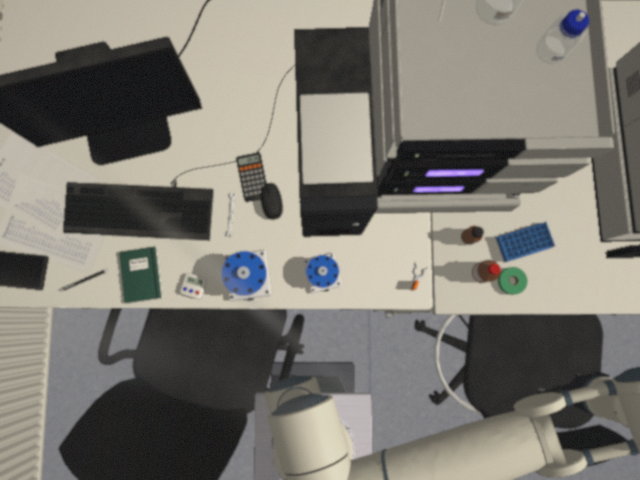

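The top view shows the loose clip at (416,276), with its orange fin at (416,285). The large stand is at (245,273) with a look-alike smaller stand at (322,270). The bottles are at (473,235) and (489,270), the timer at (192,286), the notebook at (140,275) and the spanner at about (230,215).

```bash
cat > h.py <<'E'
import numpy as np,cv2
from scipy.spatial.transform import Rotation as Ro
from workcell import env
def K(i):
    f=240/np.tan(np.radians(i["vfov"]/2));return f,i["cx"],i["cy"]
def ray(i,p):
    f,cx,cy=K(i);d=np.array([(p[0]-cx)/f,(p[1]-cy)/f,1.]);R=np.array(i["R"])
    return -R.T@i["t"],R.T@(d/np.linalg.norm(d))
def onz(i,p,z):
    c,d=ray(i,p);return c+d*(z-c[2])/d[2]
def tri(vs):
    A=np.zeros((3,3));b=np.zeros(3);L=[ray(*v) for v in vs]
    for c,d in L:
        P=np.eye(3)-np.outer(d,d);A+=P;b+=P@c
    x=np.linalg.solve(A,b);return x,[np.linalg.norm(np.cross(x-c,d)) for c,d in L]
def proj(i,X):
    f,cx,cy=K(i);q=np.array(i["R"])@X+i["t"];return q[0]/q[2]*f+cx,q[1]/q[2]*f+cy
def plan(target,o=None):  # tool-frame shift in units of 25mm
    o=o or env.get_obs();return Ro.from_rotvec(o["tcp_rot"]).inv().apply(np.array(target)-o["tcp_pos"])/.025
E
python3 - <<'E'
from h import *
i=env.camera_info("top");print("cam",ray(i,(320,240)))
for n,p,z in [("fin",(416,285),.03),("C",(420,268),.0),("wheel",(245,273),.08),("small",(322,270),.06),("redcap",(489,270),.11),("blackcap",(473,235),.09),("timer",(192,286),.02)]:
    print(n,onz(i,p,z).round(3))
o=env.get_obs();w=env.camera_info("wrist");print(w);R=Ro.from_rotvec(o["tcp_rot"]);print(R.as_matrix().round(3))
print("cam in tool",R.inv().apply(-w["R"].T@w["t"]-o["tcp_pos"]),(w["R"]@R.as_matrix()).round(3))
E
```

```text
cam (array([0.35418133, 0.00530075, 1.46816535]), array([ 0.14921972, -0.01887761, -0.98862385]))
fin [ 0.446 -0.287  0.03 ]
C [ 0.496 -0.306  0.   ]
wheel [0.474 0.18  0.08 ]
small [ 0.484 -0.027  0.06 ]
redcap [ 0.48  -0.463  0.11 ]
blackcap [ 0.576 -0.432  0.09 ]
timer [0.443 0.334 0.02 ]
{'vfov': 62.49959444567534, 'cx': 322.97099812441684, 'cy': 236.48954651442804, 'R': array([[ 0.33821187, -0.94106929, -0.0011467 ],
       [-0.90273383, -0.32477821,  0.28211833],
       [-0.26586532, -0.0943806 , -0.95937893]]), 't': array([-0.59940195, -0.03689482,  0.37834838])}
[[ 0.941  0.338 -0.001]
 [ 0.338 -0.941  0.002]
 [ 0.    -0.002 -1.   ]]
cam in tool [ 0.07147537 -0.0001801  -0.1314465 ] [[ 0.     1.    -0.001]
 [-0.959 -0.    -0.282]
 [-0.282  0.001  0.959]]
```

>>> drive_tool(series=[{"dp":[1,-0.58,0]},{"dp":[1,-0.58,0]},{"dp":[1,-0.58,0]},{"dp":[1,-0.58,0]},{"dp":[1,-0.58,0]},{"dp":[1,-0.58,0]},{"dp":[1,-0.58,0]},{"dp":[1,-0.58,0]},{"dp":[1,-0.58,0]},{"dp":[1,-0.58,0]},{"dp":[1,-0.58,0]},{"dp":[0,0,0]}])

```text
invalid input
```

```bash
cat > shot.py <<'E'
import sys,pickle
from h import *
n=sys.argv[1];i=env.camera_info("wrist");im=env.camera("wrist")
cv2.imwrite(f"pics/{n}.png",im);pickle.dump(i,open(f"pics/{n}.pkl","wb"))
o=env.get_obs();print(o["time_s"],o["tcp_pos"].round(4),Ro.from_rotvec(o["tcp_rot"]).as_matrix().round(3).tolist())
E
python3 shot.py w1
```

```text
0.15 [ 0.2027 -0.5645  0.2414] [[0.941, 0.338, -0.0], [0.338, -0.941, 0.001], [0.0, -0.002, -1.0]]
```

View pics/w1.png

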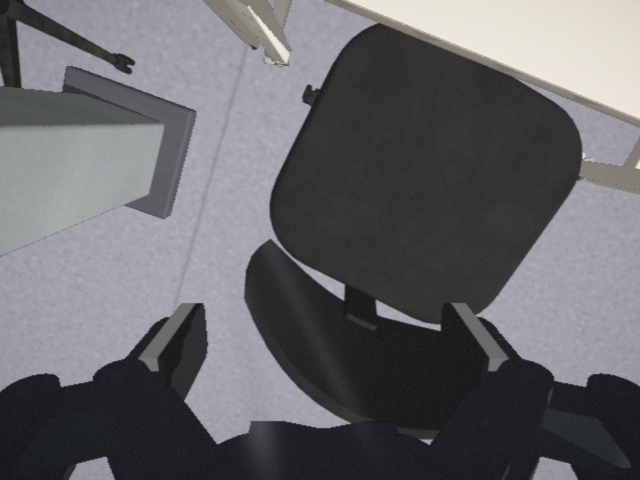

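The move was refused, so the picture shows only the floor and a chair. I'll retry with a "rot" in every row.

>>> drive_tool(series=[{"dp":[1,-0.58,0],"rot":[0,0,0]},{"dp":[1,-0.58,0],"rot":[0,0,0]},{"dp":[1,-0.58,0],"rot":[0,0,0]},{"dp":[1,-0.58,0],"rot":[0,0,0]},{"dp":[1,-0.58,0],"rot":[0,0,0]},{"dp":[1,-0.58,0],"rot":[0,0,0]},{"dp":[1,-0.58,0],"rot":[0,0,0]},{"dp":[1,-0.58,0],"rot":[0,0,0]},{"dp":[1,-0.58,0],"rot":[0,0,0]},{"dp":[0,0,0],"rot":[0,0,0]},{"dp":[0,0,0],"rot":[0,0,0]}])

```text
time_s: 1.25
tcp_pos: [0.3706, -0.3656, 0.2421]
tcp_rot: [3.095, 0.541, -0.001]
ft_force: [-0.4, 0.2, 0.8]
width: 1.001
grip_force: 0.0
```

```bash
python3 shot.py w2
```

```text
1.3 [ 0.3702 -0.3661  0.242 ] [[0.941, 0.338, -0.001], [0.338, -0.941, -0.0], [-0.001, -0.0, -1.0]]
```

View pics/w2.png

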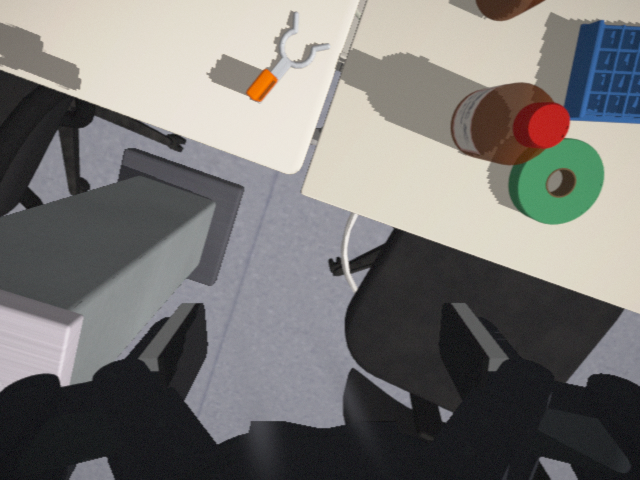

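The clip is clear here: fin at (262,85), C centre at about (297,48), mouth pointing up and to the right. I'll take a second view from above the clip.

>>> drive_tool(series=[{"dp":[0.9,-0.4,0],"rot":[0,0,0]},{"dp":[0.9,-0.4,0],"rot":[0,0,0]},{"dp":[0.9,-0.4,0],"rot":[0,0,0]},{"dp":[0.9,-0.4,0],"rot":[0,0,0]},{"dp":[0,0,0],"rot":[0,0,0]},{"dp":[0,0,0],"rot":[0,0,0]}])

```text
time_s: 1.9
tcp_pos: [0.4412, -0.2985, 0.242]
tcp_rot: [3.095, 0.538, -0.001]
ft_force: [-0.5, -0.9, -0.0]
width: 0.997
grip_force: 0.0
```

```bash
python3 shot.py w3; python3 - <<'E'
from h import *
import pickle
for n in("w2","w3"):
    im=cv2.imread(f"pics/{n}.png");i=pickle.load(open(f"pics/{n}.pkl","rb"))
    h=cv2.cvtColor(im,cv2.COLOR_BGR2HSV);m=cv2.inRange(h,(5,150,90),(20,255,255))
    c=max(cv2.findContours(m,0,2)[0],key=cv2.contourArea)
    print(n,cv2.contourArea(c),cv2.minAreaRect(c),cv2.boundingRect(c),onz(i,cv2.minAreaRect(c)[0],.03))
x,y,w,hh=cv2.boundingRect(c)
x0,y0=max(x-110,0),max(y-110,0);cr=im[y0:y0+220,x0:x0+240];print(x0,y0);cv2.imwrite("pics/w3c.png",cv2.resize(cr,None,fx=2.5,fy=2.5,interpolation=2))
E
```

```text
1.95 [ 0.4409 -0.2988  0.2421] [[0.942, 0.337, -0.001], [0.337, -0.942, -0.0], [-0.001, 0.0, -1.0]]
w2 515.0 ((261.50494384765625, 85.54948425292969), (17.801015853881836, 32.576560974121094), 39.28940963745117) (246, 69, 31, 32) [ 0.44614175 -0.28514086  0.03      ]
w3 330.5 ((310.2799987792969, 192.4600067138672), (12.999998092651367, 32.79999542236328), 36.869895935058594) (298, 177, 24, 31) [ 0.44728911 -0.28452689  0.03      ]
188 67
```

View pics/w3c.png

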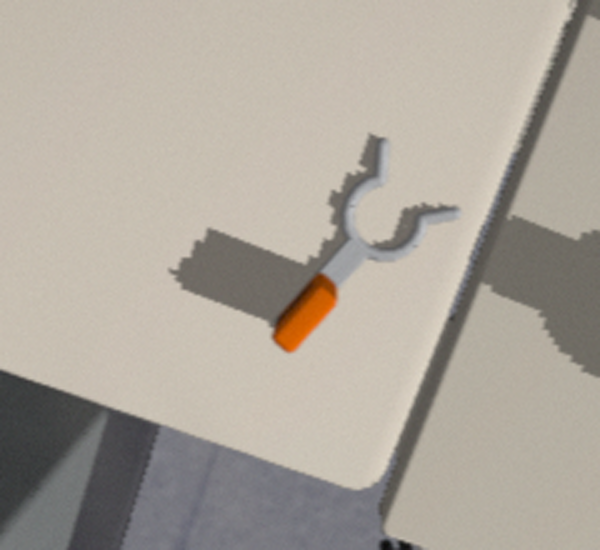

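The close crop confirms the choice: an open C of bright wire joined by a bar to an upright orange fin. The C centre is at crop (387,212), which is full-frame (342.8,151.8), and the fin is at (306,313), which is (310,192).

```bash
python3 - <<'E'
from h import *
import pickle
I={n:pickle.load(open(f"pics/{n}.pkl","rb")) for n in("w2","w3")}
print("fin tri",tri([(I["w2"],(261.5,85.5)),(I["w3"],(310.3,192.5))]))
# ring: bright wire pixels, onto z=.003
for n,box in(("w2",(240,5,100,75)),("w3",(315,115,65,70))):
    im=cv2.imread(f"pics/{n}.png");h=cv2.cvtColor(im,cv2.COLOR_BGR2HSV)
    x,y,w,hh=box;s=h[y:y+hh,x:x+w]
    m=cv2.inRange(s,(90,10,90),(140,120,255));cv2.imwrite(f"pics/m_{n}.png",cv2.resize(m,None,fx=4,fy=4))
    k=max(cv2.findContours(m,0,1)[0],key=cv2.contourArea)
    z=np.zeros_like(m);cv2.drawContours(z,[k],0,255,-1);z&=m
    ys,xs=np.nonzero(z);print(n,len(xs),xs.min()+x,xs.max()+x,ys.min()+y,ys.max()+y)
    P=np.array([onz(I[n],(a+x,b+y),.004)[:2] for a,b in zip(xs,ys)])
    np.save(f"pics/P_{n}.npy",P)
    # circle fit restricted by radius (robust, iterate)
    c=onz(I[n],(342.8,151.8) if n=="w3" else (297,48),.004)[:2]
    for _ in range(20):
        d=np.linalg.norm(P-c,axis=1);Q=P[(d>.009)&(d<.0185)]
        A=np.c_[2*Q,np.ones(len(Q))];s_=np.linalg.lstsq(A,(Q**2).sum(1),rcond=None)[0];c=s_[:2]
    print("c",c,"r",np.sqrt(s_[2]+c@c),len(Q))
    # axis by PCA-symmetric: far tips
    d=P-c;r=np.linalg.norm(d,axis=1);T=d[r>.021];a=np.degrees(np.arctan2(T[:,1],T[:,0]));print("tips",np.histogram(a,bins=36,range=(-180,180))[0].tolist(),r.max())
f=np.array([.4468,-.2848]);print("axis deg",np.degrees(np.arctan2(*(c-f)[::-1])),np.linalg.norm(c-f))
E
```

```text
fin tri (array([ 0.44639312, -0.28456249,  0.02578991]), [np.float64(0.00016708505696809634), np.float64(0.00016708505696818855)])
w2 48 333 339 71 79
c [0. 0.] r 0.0 0
tips [0, 0, 0, 0, 0, 0, 0, 0, 0, 0, 0, 0, 0, 0, 48, 0, 0, 0, 0, 0, 0, 0, 0, 0, 0, 0, 0, 0, 0, 0, 0, 0, 0, 0, 0, 0] 0.5892656588899114
w3 19 374 379 164 177
c [0. 0.] r 0.0 0
tips [0, 0, 0, 0, 0, 0, 0, 0, 0, 0, 0, 0, 0, 0, 19, 0, 0, 0, 0, 0, 0, 0, 0, 0, 0, 0, 0, 0, 0, 0, 0, 0, 0, 0, 0, 0] 0.5936292478072008
axis deg 147.48568079160177 0.5298502429932442
```

```bash
python3 - <<'E'
from h import *
import pickle
I={n:pickle.load(open(f"pics/{n}.pkl","rb")) for n in("w2","w3")}
for n,box,c0 in(("w2",(270,5,60,75),(297,48)),("w3",(315,115,65,70),(342.8,151.8))):
    im=cv2.GaussianBlur(cv2.imread(f"pics/{n}.png"),(0,0),.7).astype(int)
    x,y,w,hh=box;s=im[y:y+hh,x:x+w]
    m=((s[...,0]-s[...,2]>-4)&(s[...,1]>110)).astype(np.uint8)*255
    N,L,st,_=cv2.connectedComponentsWithStats(m);k=1+st[1:,4].argmax();print(n,st[k])
    ys,xs=np.nonzero(L==k)
    P=np.array([onz(I[n],(a+x,b+y),.004)[:2] for a,b in zip(xs,ys)])
    c=onz(I[n],c0,.004)[:2]
    for _ in range(20):
        d=np.linalg.norm(P-c,axis=1);Q=P[(d>.009)&(d<.0185)]
        A=np.c_[2*Q,np.ones(len(Q))];s_=np.linalg.lstsq(A,(Q**2).sum(1),rcond=None)[0];c=s_[:2]
    print("c",c,"r",np.sqrt(s_[2]+c@c),len(Q))
    d=P-c;r=np.linalg.norm(d,axis=1);a=np.degrees(np.arctan2(d[:,1],d[:,0]))
    f=np.array([.4464,-.2846]);ax=np.degrees(np.arctan2(*(c-f)[::-1]))
    e=(a-ax+180)%360-180
    for lo,hi in((10,90),(-90,-10)):
        q=(e>lo)&(e<hi)&(r>.019);print("tip",r[q].max(),e[q][r[q].argmax()],e[q].mean(),q.sum())
    print("axis deg",ax,np.linalg.norm(c-f))
E
```

```text
w2 [  2   7  58  67 753]
c [ 0.48588028 -0.30038538] r 0.014326731898101786 494
tip 0.027358571296103452 44.01296962862364 44.22061074370022 55
tip 0.02743243975413707 -43.721685387496024 -45.68770834555646 50
axis deg -21.79298672484392 0.042519061346995325
w3 [  1   8  56  57 537]
c [ 0.4862966  -0.30047233] r 0.014403237042784504 342
tip 0.02705223583813495 45.17435075242554 44.29210728258626 36
tip 0.02702120217096986 -43.55802111624783 -45.05725271034448 37
axis deg -21.694482788851097 0.04293797402980834
```

Both views agree: clip centre (0.486,-0.300), axis about -22°, fin 43 mm away as stated, jaw tips symmetric. I'll turn the tool to the clip axis.

>>> drive_tool(series=[{"dp":[0,0,0],"rot":[0,0,1]},{"dp":[0,0,0],"rot":[0,0,1]},{"dp":[0,0,0],"rot":[0,0,1]},{"dp":[0,0,0],"rot":[0,0,1]},{"dp":[0,0,0],"rot":[0,0,1]},{"dp":[0,0,0],"rot":[0,0,1]},{"dp":[0,0,0],"rot":[0,0,1]},{"dp":[0,0,0],"rot":[0,0,1]},{"dp":[0,0,0],"rot":[0,0,0.35]},{"dp":[0,0,0],"rot":[0,0,0]},{"dp":[0,0,0],"rot":[0,0,0]}])

```text
time_s: 3.05
tcp_pos: [0.441, -0.2986, 0.2423]
tcp_rot: [3.084, -0.6, -0.0]
ft_force: [-0.1, 0.3, -0.3]
width: 1.006
grip_force: 0.0
```

```bash
python3 - <<'E'
from h import *
o=env.get_obs();M=Ro.from_rotvec(o["tcp_rot"]).as_matrix();print(M.round(3),np.degrees(np.arctan2(M[1,0],M[0,0])))
print(plan([.4462,-.2843,.020],o),o["joint_pos"].round(2))
E
```

```text
[[ 0.927 -0.375 -0.   ]
 [-0.375 -0.927 -0.   ]
 [-0.     0.    -1.   ]] -22.02585076067415
[-0.02085619 -0.61041848  8.89252457] [-0.66 -0.09  1.41 -0.    1.82  1.3 ]
```

>>> drive_tool(series=[{"dp":[0,-0.61,0.5],"rot":[0,0,0]},{"dp":[0,0,1],"rot":[0,0,0]},{"dp":[0,0,1],"rot":[0,0,0]},{"dp":[0,0,1],"rot":[0,0,0]},{"dp":[0,0,1],"rot":[0,0,0]},{"dp":[0,0,1],"rot":[0,0,0]},{"dp":[0,0,1],"rot":[0,0,0]},{"dp":[0,0,1],"rot":[0,0,0]},{"dp":[0,0,0.7],"rot":[0,0,0]},{"dp":[0,0,0.4],"rot":[0,0,0]},{"dp":[0,0,0.27],"rot":[0,0,0]},{"dp":[0,0,0],"rot":[0,0,0]}])

```text
time_s: 4.25
tcp_pos: [0.4471, -0.2836, 0.0201]
tcp_rot: [-3.084, 0.599, 0.001]
ft_force: [0.6, -0.1, 0.3]
width: 1.001
grip_force: 0.0
```

>>> drive_tool(series=[{"dp":[0,0,0],"rot":[0,0,0]},{"dp":[0,0,0],"rot":[0,0,0]},{"dp":[0,0,0],"rot":[0,0,0]},{"dp":[0,0,0],"rot":[0,0,0]},{"dp":[0,0,0],"rot":[0,0,0]},{"dp":[0,0,0],"rot":[0,0,0]},{"dp":[0,0,0],"rot":[0,0,0]},{"dp":[0,0,0],"rot":[0,0,0]}], fingers=0, squeeze=60)

```text
time_s: 5.05
tcp_pos: [0.4475, -0.2838, 0.0209]
tcp_rot: [3.084, -0.599, 0.001]
ft_force: [-0.0, 0.5, 2.2]
width: 0.109
grip_force: 58.9
```

The fingers closed to about 10 mm, so the fin is held. Lifting.

>>> drive_tool(series=[{"dp":[0,0,-0.3],"rot":[0,0,0]},{"dp":[0,0,-0.7],"rot":[0,0,0]},{"dp":[0,0,-1],"rot":[0,0,0]},{"dp":[0,0,-1],"rot":[0,0,0]},{"dp":[0,0,-1],"rot":[0,0,0]},{"dp":[0,0,-1],"rot":[0,0,0]},{"dp":[0,0,-1],"rot":[0,0,0]},{"dp":[0,0,-1],"rot":[0,0,0]},{"dp":[0,0,-0.8],"rot":[0,0,0]},{"dp":[0,0,0],"rot":[0,0,0]},{"dp":[0,0,0],"rot":[0,0,0]}])

```text
time_s: 6.15
tcp_pos: [0.4473, -0.2836, 0.2151]
tcp_rot: [-3.084, 0.599, 0.0]
ft_force: [0.1, -0.3, -1.1]
width: 0.107
grip_force: 58.4
```

```bash
python3 - <<'E'
from h import *
o=env.get_obs();print(o["ft_force"],o["tcp_pos"])
print(plan([.33,.03,.26],o))
E
```

```text
[ 0.07020174 -0.29510363 -1.09476702] [ 0.44731688 -0.28358698  0.21509254]
[-9.04934584 -9.8730027  -1.79441346]
```

>>> drive_tool(series=[{"dp":[0,0,-0.4],"rot":[0,0,-0.88]},{"dp":[0,0,-0.4],"rot":[0,0,-0.88]},{"dp":[0,0,-0.4],"rot":[0,0,-0.88]},{"dp":[0,0,-0.4],"rot":[0,0,-0.88]},{"dp":[0,0,-0.2],"rot":[0,0,-0.88]}])

```text
time_s: 6.65
tcp_pos: [0.4471, -0.2834, 0.2592]
tcp_rot: [-3.14, -0.005, 0.003]
ft_force: [0.6, 0.8, -0.7]
width: 0.109
grip_force: 58.4
```

>>> drive_tool(series=[{"dp":[-0.2,-1,0],"rot":[0,0,0]},{"dp":[-0.2,-1,0],"rot":[0,0,0]},{"dp":[-0.2,-1,0],"rot":[0,0,0]},{"dp":[-0.2,-1,0],"rot":[0,0,0]},{"dp":[-0.2,-1,0],"rot":[0,0,0]},{"dp":[-0.2,-1,0],"rot":[0,0,0]},{"dp":[-0.2,-1,0],"rot":[0,0,0]},{"dp":[-0.2,-1,0],"rot":[0,0,0]},{"dp":[-0.2,-1,0],"rot":[0,0,0]},{"dp":[-0.2,-1,0],"rot":[0,0,0]},{"dp":[-0.2,-1,0],"rot":[0,0,0]},{"dp":[-0.1,-1,0],"rot":[0,0,0]}])

```text
time_s: 7.85
tcp_pos: [0.389, 0.0173, 0.2585]
tcp_rot: [-3.141, 0.0, 0.005]
ft_force: [0.2, 0.2, -0.6]
width: 0.103
grip_force: 58.5
```

>>> drive_tool(series=[{"dp":[0,-1,0],"rot":[0,0,0]},{"dp":[0,-1,0],"rot":[0,0,0]},{"dp":[0,-1,0],"rot":[0,0,0]},{"dp":[0,-0.6,0],"rot":[0,0,0]},{"dp":[0,0,0],"rot":[0,0,0]},{"dp":[0,0,0],"rot":[0,0,0]}])

```text
time_s: 8.45
tcp_pos: [0.3895, 0.1062, 0.259]
tcp_rot: [3.141, 0.001, -0.004]
ft_force: [-0.1, 0.7, -0.3]
width: 0.108
grip_force: 58.6
```

```bash
python3 shot.py s1
```

```text
8.5 [0.3896 0.1059 0.2594] [[1.0, 0.0, -0.002], [0.0, -1.0, -0.001], [-0.002, 0.001, -1.0]]
```

View pics/s1.png

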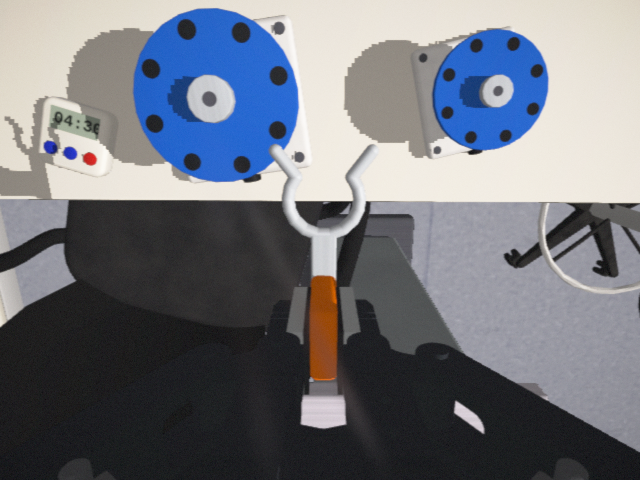

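The large wheel is centred at about (217,95) with its head at (210,98), and the smaller look-alike is at (491,90). The held clip sits straight in the jaws, its C at about (324,198). Next, a second view further left.

>>> drive_tool(series=[{"dp":[0,-1,0],"rot":[0,0,0]},{"dp":[0,-1,0],"rot":[0,0,0]},{"dp":[0,-1,0],"rot":[0,0,0]},{"dp":[0,-1,0],"rot":[0,0,0]},{"dp":[0,-0.8,0],"rot":[0,0,0]},{"dp":[0,0,0],"rot":[0,0,0]},{"dp":[0,0,0],"rot":[0,0,0]}])

```text
time_s: 9.2
tcp_pos: [0.3899, 0.2256, 0.2601]
tcp_rot: [3.141, -0.0, -0.001]
ft_force: [1.1, 0.6, -0.6]
width: 0.104
grip_force: 58.8
```

```bash
python3 shot.py s2; python3 - <<'E'
from h import *
import pickle
V={}
for n in("s1","s2"):
    im=cv2.imread(f"pics/{n}.png");i=pickle.load(open(f"pics/{n}.pkl","rb"));h=cv2.cvtColor(im,cv2.COLOR_BGR2HSV)
    m=cv2.inRange(h,(100,140,120),(125,255,255));m[200:]=0
    k=max(cv2.findContours(m,0,1)[0],key=cv2.contourArea)
    hull=cv2.convexHull(k);e=cv2.fitEllipse(hull);x,y,w,hh=cv2.boundingRect(k)
    g=cv2.inRange(h,(0,0,110),(180,70,255));c0=np.array(e[0])
    N,L,st,ce=cv2.connectedComponentsWithStats(g[y:y+hh,x:x+w]);
    j=[q for q in range(1,N) if np.linalg.norm(ce[q]+[x,y]-c0)<.2*w and st[q,4]>150]
    print(n,"wheel",e,(x,y,w,hh),"head",[(ce[q]+[x,y],st[q]) for q in j])
    V[n]=(i,e,(x,y,w,hh))
    # wheel bounding circle on planes: diameter vs height
    P=hull[:,0].astype(float)
    for z in(.062,.07,.08,.09,.098):
        Q=np.array([onz(i,p,z)[:2] for p in P]);c,r=cv2.minEnclosingCircle(Q.astype(np.float32));print(z,np.round(c,4),round(2*r,4))
print(tri([(V[n][0],V[n][1][0]) for n in V]))
E
```

```text
9.25 [0.39   0.2253 0.2603] [[1.0, -0.001, -0.0], [-0.001, -1.0, -0.001], [-0.0, 0.001, -1.0]]
s1 wheel ((215.3728485107422, 94.76615905761719), (160.64486694335938, 176.3710479736328), 151.96656799316406) (134, 9, 164, 173) head [(array([210.42174432,  98.40561529]), array([  53,   66,   48,   48, 1674], dtype=int32))]
0.062 [0.4756 0.1901] 0.129
0.07 [0.4753 0.188 ] 0.1258
0.08 [0.4748 0.1855] 0.1219
0.09 [0.4744 0.1829] 0.118
0.098 [0.474  0.1809] 0.1148
s2 wheel ((379.1689453125, 96.1630859375), (161.29107666015625, 172.67276000976562), 17.755586624145508) (298, 11, 163, 172) head [(array([382.04044804,  99.85998755]), array([  61,   65,   47,   48, 1607], dtype=int32))]
0.062 [0.4756 0.1811] 0.1284
0.07 [0.4753 0.1822] 0.1253
0.08 [0.4748 0.1836] 0.1214
0.09 [0.4744 0.1849] 0.1175
0.098 [0.4741 0.186 ] 0.1144
(array([0.47813121, 0.18419958, 0.08533821]), [np.float64(4.687714143985051e-06), np.float64(4.687714143872915e-06)])
```

View pics/s2.png

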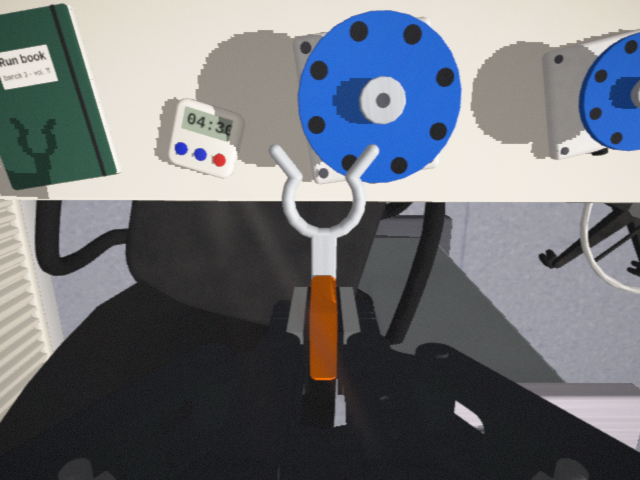

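The second view has the large wheel at (379,96), its head dot at (383,100), and the clip unchanged in the jaws. Next I triangulate the dot on the head and measure the held clip.

```bash
cat > clip.py <<'E'
from h import *
def clip(im,i,zc,tcp):
    # wire top-ish pixels -> plane zc; circle fit + tips
    c0=(324,198);s=cv2.GaussianBlur(im,(0,0),.7);hv=cv2.cvtColor(s,cv2.COLOR_BGR2HSV)
    m=cv2.inRange(hv,(0,0,120),(180,55,255));z=np.zeros_like(m);z[140:262,265:385]=255;m&=z
    return m
E
python3 - <<'E'
from h import *
import pickle
dots=[];heads=[];holes=[]
for n,c in(("s1",(209,99)),("s2",(383,100))):
    im=cv2.imread(f"pics/{n}.png");i=pickle.load(open(f"pics/{n}.pkl","rb"));g=cv2.cvtColor(im,cv2.COLOR_BGR2GRAY)
    x,y=c;w=14;s=255-g[y-w:y+w+1,x-w:x+w+1].astype(float);yy,xx=np.mgrid[-w:w+1,-w:w+1];k=(xx**2+yy**2<144)
    s=np.where(k,np.clip(s-np.median(s[k])-30,0,None),0);p=(x+(s*xx).sum()/s.sum(),y+(s*yy).sum()/s.sum());dots.append((i,p));print(n,"dot",p)
    # clip wire in hand: row profile at several rows -> left/right outer edges
    hv=cv2.cvtColor(im,cv2.COLOR_BGR2HSV)
    for r in(185,195,205,215):
        row=g[r,270:380].astype(int);print(r,[270+q for q in np.nonzero(abs(np.diff(row))>35)[0]])
    f,cx,cy=K(i);o=np.array(i["R"])
print("dot tri",tri(dots))
E
```

```text
s1 dot (np.float64(208.9376419213974), np.float64(98.51633187772926))
185 [np.int64(283), np.int64(348)]
195 [np.int64(281), np.int64(351), np.int64(352)]
205 [np.int64(294), np.int64(295), np.int64(347), np.int64(350), np.int64(351), np.int64(364), np.int64(365), np.int64(369), np.int64(370)]
215 [np.int64(298), np.int64(299), np.int64(361), np.int64(362)]
s2 dot (np.float64(382.7441767389738), np.float64(99.95301368766509))
185 [np.int64(283), np.int64(348), np.int64(349)]
195 [np.int64(281), np.int64(351), np.int64(352)]
205 [np.int64(294), np.int64(295), np.int64(364), np.int64(365)]
215 [np.int64(284), np.int64(298), np.int64(299), np.int64(361), np.int64(362)]
dot tri (array([0.4746798 , 0.18412379, 0.10364398]), [np.float64(4.30314952750594e-06), np.float64(4.303149527529074e-06)])
```

The head top triangulates to z = 0.1036, which puts the face at about 0.087; the wheel's size in the images gives about 0.085. The spindle axis is (0.4747, 0.1841) and the clip is centred on the tool. I'll go down beside the head, 5–8 mm above the expected contact.

>>> drive_tool(series=[{"dp":[-0.1,0.8,0],"rot":[0,0,0]},{"dp":[-0.12,0.85,0.5],"rot":[0,0,0]},{"dp":[0,0,1],"rot":[0,0,0]},{"dp":[0,0,1],"rot":[0,0,0]},{"dp":[0,0,1],"rot":[0,0,0]},{"dp":[0,0,1],"rot":[0,0,0]},{"dp":[0,0,0.7],"rot":[0,0,0]},{"dp":[0,0,0.4],"rot":[0,0,0]},{"dp":[0,0,0.2],"rot":[0,0,0]},{"dp":[0,0,0],"rot":[0,0,0]},{"dp":[0,0,0],"rot":[0,0,0]}])

```text
time_s: 10.35
tcp_pos: [0.3848, 0.1851, 0.1166]
tcp_rot: [-3.141, 0.0, -0.002]
ft_force: [-0.2, 1.0, -2.1]
width: 0.107
grip_force: 58.8
```

```bash
python3 shot.py d1; cat > rel.py <<'E'
import sys,pickle
from h import *
n=sys.argv[1];c=eval(sys.argv[2]);zf=float(sys.argv[3])
im=cv2.imread(f"pics/{n}.png");i=pickle.load(open(f"pics/{n}.pkl","rb"));g=cv2.cvtColor(im,cv2.COLOR_BGR2GRAY)
E
python3 - <<'E'
from h import *
import pickle
i=pickle.load(open("pics/d1.pkl","rb"))
print(proj(i,np.array([.4747,.1841,.1036])),plan([.3845,.1841,.112]),env.get_obs()["ft_force"])
im=cv2.imread("pics/d1.png");cv2.imwrite("pics/d1c.png",im[:300,120:520])
E
```

```text
10.4 [0.3849 0.1852 0.1168] [[1.0, -0.0, 0.002], [-0.0, -1.0, 0.001], [0.002, -0.001, -1.0]]
(np.float64(325.8956556294918), np.float64(63.33199786386595)) [-0.01540666  0.04458     0.1900714 ] [-0.00206321 -0.83157654 -0.59900387]
```

View pics/d1c.png

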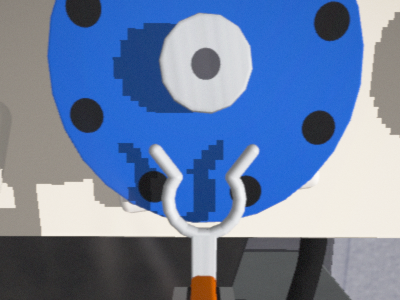

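The crop has the head dot at column 326, right where it was predicted, and the clip at column 323.5. A 1.1 mm sideways correction is due. Now I feel downward for the face.

>>> drive_tool(series=[{"dp":[0,0.045,0.1],"rot":[0,0,0]},{"dp":[0,0,0.08],"rot":[0,0,0]},{"dp":[0,0,0],"rot":[0,0,0]},{"dp":[0,0,0],"rot":[0,0,0]}])

```text
time_s: 10.8
tcp_pos: [0.3843, 0.184, 0.111]
tcp_rot: [3.142, 0.0, -0.0]
ft_force: [0.2, -0.2, -0.5]
width: 0.11
grip_force: 58.8
```

>>> drive_tool(series=[{"dp":[0,0,0.04],"rot":[0,0,0]},{"dp":[0,0,0],"rot":[0,0,0]},{"dp":[0,0,0],"rot":[0,0,0]}])

```text
time_s: 11.1
tcp_pos: [0.3843, 0.184, 0.11]
tcp_rot: [3.142, 0.0, -0.0]
ft_force: [0.5, 0.4, -0.6]
width: 0.106
grip_force: 58.8
```

>>> drive_tool(series=[{"dp":[0,0,0.04],"rot":[0,0,0]},{"dp":[0,0,0],"rot":[0,0,0]},{"dp":[0,0,0],"rot":[0,0,0]}])

```text
time_s: 11.4
tcp_pos: [0.3843, 0.184, 0.109]
tcp_rot: [3.142, 0.0, -0.0]
ft_force: [0.4, 0.3, -0.8]
width: 0.105
grip_force: 58.8
```

>>> drive_tool(series=[{"dp":[0,0,0.03],"rot":[0,0,0]},{"dp":[0,0,0],"rot":[0,0,0]},{"dp":[0,0,0],"rot":[0,0,0]}])

```text
time_s: 11.7
tcp_pos: [0.3843, 0.184, 0.1083]
tcp_rot: [3.142, 0.0, -0.0]
ft_force: [-0.7, 0.4, -0.9]
width: 0.104
grip_force: 58.9
```

>>> drive_tool(series=[{"dp":[0,0,0.03],"rot":[0,0,0]},{"dp":[0,0,0],"rot":[0,0,0]},{"dp":[0,0,0],"rot":[0,0,0]}])

```text
time_s: 12.0
tcp_pos: [0.3846, 0.1841, 0.1081]
tcp_rot: [-3.141, -0.0, -0.001]
ft_force: [-0.6, 0.3, 3.1]
width: 0.106
grip_force: 59.4
```

>>> drive_tool(series=[{"dp":[0,0,0.02],"rot":[0,0,0]},{"dp":[0,0,0],"rot":[0,0,0]},{"dp":[0,0,0],"rot":[0,0,0]}])

```text
time_s: 12.3
tcp_pos: [0.3847, 0.1841, 0.1079]
tcp_rot: [-3.141, -0.0, -0.002]
ft_force: [-1.3, -0.7, 5.7]
width: 0.113
grip_force: 59.7
```

The face was felt at TCP z ≈ 0.108, i.e. about 0.087 for the face, which matches the vision estimate. I'll back off to hover about 0.4 mm above it and slide in.

>>> drive_tool(series=[{"dp":[0,0,-0.06],"rot":[0,0,0]},{"dp":[0,0,0],"rot":[0,0,0]},{"dp":[0.1,0,0],"rot":[0,0,0]},{"dp":[0.1,0,0],"rot":[0,0,0]},{"dp":[0.1,0,0],"rot":[0,0,0]},{"dp":[0.1,0,0],"rot":[0,0,0]},{"dp":[0,0,0],"rot":[0,0,0]},{"dp":[0,0,0],"rot":[0,0,0]}])

```text
time_s: 13.1
tcp_pos: [0.3943, 0.1839, 0.1083]
tcp_rot: [3.141, -0.0, -0.001]
ft_force: [0.6, 0.6, 0.0]
width: 0.104
grip_force: 59.0
```

>>> drive_tool(series=[{"dp":[0.08,0,0],"rot":[0,0,0]},{"dp":[0.08,0,0],"rot":[0,0,0]},{"dp":[0,0,0],"rot":[0,0,0]},{"dp":[0,0,0],"rot":[0,0,0]}])

```text
time_s: 13.5
tcp_pos: [0.3983, 0.184, 0.1085]
tcp_rot: [3.142, 0.0, -0.0]
ft_force: [-0.4, 0.4, -0.2]
width: 0.106
grip_force: 59.0
```

The tips are about 3 mm under the head and touching nothing. Continuing.

>>> drive_tool(series=[{"dp":[0.08,0,0],"rot":[0,0,0]},{"dp":[0.08,0,0],"rot":[0,0,0]},{"dp":[0.08,0,0],"rot":[0,0,0]},{"dp":[0,0,0],"rot":[0,0,0]},{"dp":[0,0,0],"rot":[0,0,0]}])

```text
time_s: 14.0
tcp_pos: [0.4043, 0.184, 0.1085]
tcp_rot: [3.142, -0.0, -0.0]
ft_force: [-0.5, 0.1, -0.5]
width: 0.103
grip_force: 59.0
```

>>> drive_tool(series=[{"dp":[0.08,0,0],"rot":[0,0,0]},{"dp":[0.08,0,0],"rot":[0,0,0]},{"dp":[0.08,0,0],"rot":[0,0,0]},{"dp":[0,0,0],"rot":[0,0,0]},{"dp":[0,0,0],"rot":[0,0,0]}])

```text
time_s: 14.5
tcp_pos: [0.4103, 0.184, 0.1085]
tcp_rot: [3.142, -0.0, -0.0]
ft_force: [-0.0, -0.6, -0.8]
width: 0.103
grip_force: 59.0
```

>>> drive_tool(series=[{"dp":[0.06,0,0],"rot":[0,0,0]},{"dp":[0.06,0,0],"rot":[0,0,0]},{"dp":[0,0,0],"rot":[0,0,0]},{"dp":[0,0,0],"rot":[0,0,0]}])

```text
time_s: 14.9
tcp_pos: [0.4133, 0.184, 0.1085]
tcp_rot: [3.142, 0.0, -0.0]
ft_force: [-0.8, -0.6, -0.9]
width: 0.106
grip_force: 59.0
```

>>> drive_tool(series=[{"dp":[0.05,0,0],"rot":[0,0,0]},{"dp":[0.05,0,0],"rot":[0,0,0]},{"dp":[0,0,0],"rot":[0,0,0]},{"dp":[0,0,0],"rot":[0,0,0]}])

```text
time_s: 15.3
tcp_pos: [0.4156, 0.1842, 0.1084]
tcp_rot: [-3.141, -0.0, 0.001]
ft_force: [-0.9, 1.5, 0.1]
width: 0.103
grip_force: 58.8
```

>>> drive_tool(series=[{"dp":[0.04,0,0],"rot":[0,0,0]},{"dp":[0,0,0],"rot":[0,0,0]},{"dp":[0,0,0],"rot":[0,0,0]}])

```text
time_s: 15.6
tcp_pos: [0.4164, 0.184, 0.1084]
tcp_rot: [3.142, 0.0, -0.002]
ft_force: [-5.3, 1.0, -0.0]
width: 0.105
grip_force: 58.9
```

>>> drive_tool(series=[{"dp":[0.04,0,0],"rot":[0,0,0]},{"dp":[0,0,0],"rot":[0,0,0]},{"dp":[0,0,0],"rot":[0,0,0]}])

```text
time_s: 15.9
tcp_pos: [0.4177, 0.184, 0.1084]
tcp_rot: [3.142, 0.0, -0.001]
ft_force: [-3.4, 0.8, 0.1]
width: 0.108
grip_force: 58.9
```

>>> drive_tool(series=[{"dp":[0.04,0,0],"rot":[0,0,0]},{"dp":[0.04,0,0],"rot":[0,0,0]},{"dp":[0,0,0],"rot":[0,0,0]},{"dp":[0,0,0],"rot":[0,0,0]}])

```text
time_s: 16.3
tcp_pos: [0.4199, 0.184, 0.1084]
tcp_rot: [3.142, 0.0, 0.0]
ft_force: [-3.5, 0.7, -0.2]
width: 0.107
grip_force: 58.9
```

>>> drive_tool(series=[{"dp":[0.04,0,0],"rot":[0,0,0]},{"dp":[0.04,0,0],"rot":[0,0,0]},{"dp":[0,0,0],"rot":[0,0,0]},{"dp":[0,0,0],"rot":[0,0,0]}])

```text
time_s: 16.7
tcp_pos: [0.4224, 0.184, 0.1087]
tcp_rot: [-3.141, 0.0, -0.002]
ft_force: [-1.0, 1.4, -1.5]
width: 0.105
grip_force: 58.8
```

>>> drive_tool(series=[{"dp":[0.04,0,0],"rot":[0,0,0]},{"dp":[0.04,0,0],"rot":[0,0,0]},{"dp":[0,0,0],"rot":[0,0,0]},{"dp":[0,0,0],"rot":[0,0,0]}])

```text
time_s: 17.1
tcp_pos: [0.4248, 0.184, 0.1089]
tcp_rot: [-3.141, 0.0, -0.004]
ft_force: [1.4, 1.7, -0.8]
width: 0.107
grip_force: 58.7
```

The push force has changed sign, so the neck is past and the clip is pulling itself in. I'll continue gently until it stops dead.

>>> drive_tool(series=[{"dp":[0.04,0,0],"rot":[0,0,0]},{"dp":[0.04,0,0],"rot":[0,0,0]},{"dp":[0,0,0],"rot":[0,0,0]},{"dp":[0,0,0],"rot":[0,0,0]}])

```text
time_s: 17.5
tcp_pos: [0.4266, 0.184, 0.1088]
tcp_rot: [-3.141, 0.0, -0.003]
ft_force: [3.6, 1.3, -1.5]
width: 0.106
grip_force: 58.7
```

>>> drive_tool(series=[{"dp":[0.04,0,0],"rot":[0,0,0]},{"dp":[0.04,0,0],"rot":[0,0,0]},{"dp":[0,0,0],"rot":[0,0,0]},{"dp":[0,0,0],"rot":[0,0,0]}])

```text
time_s: 17.9
tcp_pos: [0.4282, 0.184, 0.1085]
tcp_rot: [-3.142, 0.0, -0.002]
ft_force: [3.7, 1.2, -1.9]
width: 0.105
grip_force: 58.7
```

>>> drive_tool(series=[{"dp":[0.04,0,0],"rot":[0,0,0]},{"dp":[0.04,0,0],"rot":[0,0,0]},{"dp":[0,0,0],"rot":[0,0,0]},{"dp":[0,0,0],"rot":[0,0,0]}])

```text
time_s: 18.3
tcp_pos: [0.4301, 0.184, 0.1086]
tcp_rot: [-3.142, 0.0, -0.001]
ft_force: [3.3, 0.3, -0.9]
width: 0.11
grip_force: 58.7
```

>>> drive_tool(series=[{"dp":[0.04,0,0],"rot":[0,0,0]},{"dp":[0,0,0],"rot":[0,0,0]},{"dp":[0,0,0],"rot":[0,0,0]}])

```text
time_s: 18.6
tcp_pos: [0.4309, 0.184, 0.1085]
tcp_rot: [3.142, 0.0, 0.0]
ft_force: [3.5, 1.3, -1.9]
width: 0.108
grip_force: 58.8
```

>>> drive_tool(series=[{"dp":[0.04,0,0],"rot":[0,0,0]},{"dp":[0,0,0],"rot":[0,0,0]},{"dp":[0,0,0],"rot":[0,0,0]}])

```text
time_s: 18.9
tcp_pos: [0.4317, 0.1841, 0.1085]
tcp_rot: [-3.141, -0.0, 0.001]
ft_force: [1.2, 1.3, -0.8]
width: 0.103
grip_force: 58.8
```

>>> drive_tool(series=[{"dp":[0.03,0,0],"rot":[0,0,0]},{"dp":[0,0,0],"rot":[0,0,0]},{"dp":[0,0,0],"rot":[0,0,0]}])

```text
time_s: 19.2
tcp_pos: [0.4323, 0.184, 0.1084]
tcp_rot: [-3.142, -0.0, 0.001]
ft_force: [0.5, 0.8, -1.2]
width: 0.11
grip_force: 58.8
```

>>> drive_tool(series=[{"dp":[0.03,0,0],"rot":[0,0,0]},{"dp":[0,0,0],"rot":[0,0,0]},{"dp":[0,0,0],"rot":[0,0,0]}])

```text
time_s: 19.5
tcp_pos: [0.4327, 0.1841, 0.1083]
tcp_rot: [3.142, 0.0, -0.002]
ft_force: [-3.4, 2.9, -0.3]
width: 0.106
grip_force: 59.0
```

>>> drive_tool(series=[{"dp":[0.02,0,0],"rot":[0,0,0]},{"dp":[0,0,0],"rot":[0,0,0]},{"dp":[0,0,0],"rot":[0,0,0]}])

```text
time_s: 19.8
tcp_pos: [0.4329, 0.1841, 0.1083]
tcp_rot: [3.141, 0.001, -0.004]
ft_force: [-5.7, 2.6, 0.5]
width: 0.105
grip_force: 59.2
```

It stopped dead at TCP x = 0.4328, where the measured axis said it should. I'll ease off the push, lower the clip onto the face and let go.

>>> drive_tool(series=[{"dp":[-0.03,0,0],"rot":[0,0,0]},{"dp":[0,0,0.01],"rot":[0,0,0]},{"dp":[0,0,0],"rot":[0,0,0]}])

```text
time_s: 20.1
tcp_pos: [0.4328, 0.1841, 0.1083]
tcp_rot: [-3.142, -0.0, 0.001]
ft_force: [-4.6, 1.5, 1.5]
width: 0.101
grip_force: 59.1
```

>>> drive_tool(series=[{"dp":[0,0,0],"rot":[0,0,0]},{"dp":[0,0,0],"rot":[0,0,0]},{"dp":[0,0,0],"rot":[0,0,0]},{"dp":[0,0,0],"rot":[0,0,0]},{"dp":[0,0,0],"rot":[0,0,0]},{"dp":[0,0,0],"rot":[0,0,0]}], fingers=0.6)

```text
time_s: 20.7
tcp_pos: [0.4331, 0.1839, 0.1083]
tcp_rot: [3.142, -0.0, 0.0]
ft_force: [-0.3, -0.4, -0.6]
width: 0.6
grip_force: 0.0
```

>>> drive_tool(series=[{"dp":[0,0,-0.2],"rot":[0,0,0]},{"dp":[0,0,-0.4],"rot":[0,0,0]},{"dp":[0,0,-0.8],"rot":[0,0,0]},{"dp":[0,0,-1],"rot":[0,0,0]},{"dp":[-0.4,0,-1],"rot":[0,0,0]},{"dp":[-0.4,0,-1],"rot":[0,0,0]},{"dp":[-0.4,0,-1],"rot":[0,0,0]},{"dp":[-0.4,0,-0.6],"rot":[0,0,0]},{"dp":[0,0,0],"rot":[0,0,0]},{"dp":[0,0,0],"rot":[0,0,0]}])

```text
time_s: 21.7
tcp_pos: [0.3933, 0.1841, 0.2586]
tcp_rot: [-3.141, -0.0, -0.002]
ft_force: [0.4, -0.3, -0.7]
width: 0.599
grip_force: 0.0
```

```bash
python3 shot.py e1; python3 - <<'E'
from h import *
import pickle
im=cv2.imread("pics/e1.png");i=pickle.load(open("pics/e1.pkl","rb"))
print(proj(i,np.array([.4747,.1841,.1036])),"fin top exp",proj(i,np.array([.4317,.1841,.125])))
h=cv2.cvtColor(im,cv2.COLOR_BGR2HSV);m=cv2.inRange(h,(5,150,90),(20,255,255))
c=max(cv2.findContours(m,0,2)[0],key=cv2.contourArea);r=cv2.minAreaRect(c);print(r,onz(i,r[0],.125))
cv2.imwrite("pics/e1c.png",cv2.resize(im[:300,180:480],None,fx=2,fy=2))
E
```

```text
21.75 [0.3932 0.1839 0.2576] [[1.0, 0.0, -0.0], [0.0, -1.0, -0.0], [-0.0, 0.0, -1.0]]
(np.float64(322.9159437663365), np.float64(105.49258244490343)) fin top exp (np.float64(322.8914093031859), np.float64(172.1801226578179))
((323.5, 170.0), (40.0, 13.0), 90.0) [0.43314397 0.18369542 0.125     ]
```

View pics/e1c.png

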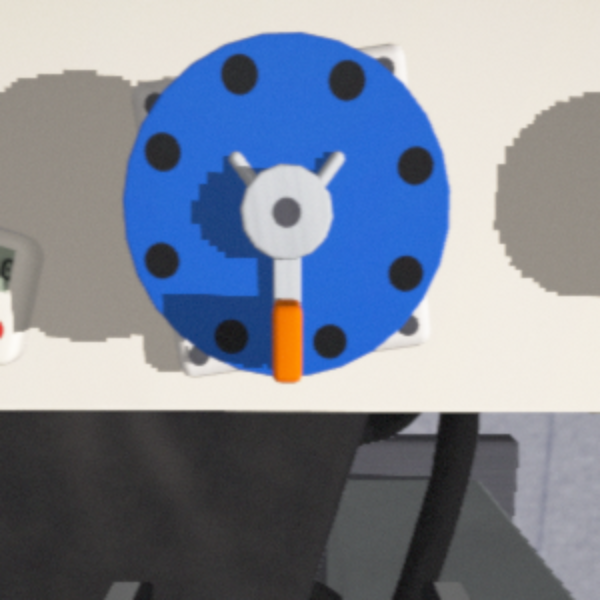

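The close-up shows the clip home under the head at (287,212). Both jaw tips stick out evenly at (237,158) and (338,158), and the fin is straight and free at (287,340). Handing in.

```bash
python3 -c "
from workcell import env
print(env.finish_job())"
```

```text
the job is handed in; nothing more can be done
None
```

The spring clip is snapped home round the large stand's spindle and let go, and the job was handed in at about 22 s. The highest wrist force I read was about 6 N, and the final picture shows the jaws closed evenly; the hand-in returned no verdict.

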